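# Load a module into the sloped programming station

### The arm

A 6-joint arm with a two-finger parallel gripper is mounted at the origin on the work surface. World frame = base frame: x ahead of the robot, y to its left, z up, the work surface at z = 0. Lengths are in m, angles in rad, forces in N, time in s.
With the tool pointing down it reaches from about 0.325 to 0.9 m from the base axis. Payload 6.1 kg.
Tool frame: the origin (TCP) lies between the finger pads; the fingertips stand 22 mm ahead of it and the grasp point (between the pads) lies 3 mm ahead of it; z points along the fingers, x is the direction in which the jaws open and shut, and the axes are right-handed (so a half turn about z gives the same grasp; the last joint's range is limited). The gripper opens to 87 mm and grips with 3 to 60 N. Pads are 19 mm wide; open, the fingers measure 117 mm over their backs; the gripper's body (75 mm by 190 mm) begins 51 mm behind the grasp point.
Start: joints at [1.157, 0.22, 1.526, -0, 1.395, -0.126], TCP at [0.177, 0.599, 0.245] pointing down, gripper open.
Joint ranges: [-2.98, 2.98], [-0.91, 2.08], [0.09, 2.57], [-1.24, 4.39], [0.2, 2.65], [-2.68, 2.68]. Speed limits (rad/s): [2.57, 2.57, 3.01, 3.14, 3.14, 3.14].

### API

Orientations are given as a unit quaternion [x, y, z, w].
In Python, from plant import manip, claw, kinematics, sensors, cams, workorder gives the robot as it stands. Calls block until the motion is done:
- manip.reach(position, orientation): joint-space move of the TCP to a pose.
- manip.line_to(position, speed=0.15, rotation=None, stop_force=None): straight line of the TCP; rotation=None keeps the orientation; speed is the mean speed in m/s. With stop_force (N) it stops when the force on the tool has changed by that much, and returns True; else False.
- manip.goto_joints(angles): joint-space move.
- claw.gripper_open() and claw.gripper_close(f_grip=None): open the fingers fully, or close them until they stop; f_grip is the grip in N (None keeps the last).
- manip.dwell(seconds).
- kinematics.inverse_kinematics(position, orientation): joint angles nearest the present ones, or None.
- sensors.read_state(): the state.
- cams.read_camera(name): name is "scene" or "top" or "wrist"; returns the picture (384x512x3 uint8, red, green, blue); there is no depth.
- cams.camera_info(name): a dict with "camera_matrix" (3x3 intrinsics, pixels), "rvec" (rotation vector, rad) and "tvec" (3), from world to camera coordinates, as OpenCV has them; the wrist camera has in their place "tool_from_camera" (4x4, takes a point from camera to tool coordinates, whose origin is the TCP and whose axes are the tool frame's). Camera axes: x right, y down, z forward; pixel columns grow to the right and rows downward; lengths in m; the calibration is good to about 2 mm. A picture is of the moment at which its call begins: read the wrist's pose just before it. camera_info takes no time and is no camera call.
A pose or a line that the arm cannot do raises manip.Unreachable and nothing moves.
- workorder.finish_job(): hands the job in, once; it reports no verdict.
The state is a dict: "time": time; "joints": joint angles; "joint_vel": joint speeds; "joint_efforts": joint torques, N m; "eef_pos": TCP position; "tcp_rot": TCP orientation; "force": force on the tool from outside, world axes, zero at the start; "torque": the same for the moment, N m; "finger_gap": opening from 0.0 (shut) to 1.0 (fully open).
Only numpy, scipy, OpenCV 4.12 (cv2) and the standard library are available. Lean on these libraries where they do the work, as an engineer would, in place of code of your own. Each camera call takes 0.05 s, during which the arm holds its last target.

### The job

Load the module with the screw-terminal block into the programming station: holding it, lay it flat on the sloped white plate, at least a centimetre clear of both rails and with the terminal block towards the high end of the long rail, then let go so that it slides down into the locating corner under the pin head. If it hangs up short of either rail, nudge it the rest of the way with a fingertip. Once it is fully home against both rails, press the pin head's black knob down gently until the pins bear on the module, leave it so, and leave everything else on the bench where it is.

Things in the scene. Friction and masses are not known exactly. Their poses are not given: they have to be found in the camera images.
- module_center (a point): The module: white plastic housing 72 (x) x 54 (y) x 16 (z) mm holding a green circuit board, 75 to 150 g, lying flat on the rubber mat (3 mm thick). The point is the housing's middle, 8 mm above its underside; x runs along its length to the terminal-block end, z up out of the board. Take it by its two long sides, across the 54 mm. Bare board with contact pads on the -x half.
- terminals (a point): Middle of the module's screw-terminal block, at 28 mm along the module's x and 14 mm above module_center; the block is 12 mm (x) x 44 mm, its top 28 mm above the module's underside. Beside it (module x 9 to 19 mm) are a small heat sink and a capacitor, tops 24 mm above the underside or lower.
- nest: Sloped white slippery plate with two rails, fixed on the station. Origin: the locating corner, on the plate's surface where the rails' inner faces meet, its lowest place. x: uphill along the long rail, away from the robot; y: uphill along the short rail, to the robot's left; z: square to the plate, which leans about 30 degrees. Plate x -46 to 150, y -16 to 130 mm, 8 mm thick.
- home (a point): Where module_center is when the module is home (nest x 36, y 27, z 8 mm; axes of the nest): -x end against the short rail, long side against the long rail. Rails are aluminium, 10 mm thick, 13 mm high: short one at nest x -10 to 0, y 8 to 78 mm; long one at nest y -10 to 0, x 8 to 113 mm. Rails and pin head leave no room for fingers round the module here.
- open_area (a point): Middle of the open upper part of the plate, on its surface (nest x 86, y 60 mm; axes of the nest): a module laid here leaves room for open fingers on both sides. Let go, it slides home within a second on most days, straightest if the fingers open only a little and lift away at once; friction varies, so it may turn or stop short and need a light push (a few N) on its uphill end or side.
- station: Programming station, fixed to the bench: dark base plate 210 x 175 x 10 mm, standoffs, sloped plate. Origin on the bench 48 mm below the locating corner; base from x -62 to 148, y -37 to 138 mm. A grey C-frame stands on the sloped plate behind the short rail (nest x -42 to -16, y 10 to 44 mm) and reaches over the corner as a bar (to nest x 38 mm, nest z 37 to 49 mm) that carries the pin head.
- knob_top (a point): Centre of the flat top of the pin head's black knob, 28 mm across; nest x 22, y 27 mm, 71 mm above the plate when up. Press it along the nest's -z with shut fingers. Its rod passes through the bar to the pin block (nest x 6 to 40, y 8 to 46 mm); when up, pins end 22 mm and the block 26 mm above the plate: the housing passes under, the terminal block cannot.
- head (a joint): How far the pin head is pushed down, in m: 0 fully up, 0.011 its stop. It moves stiffly (about 4 N) and stays where it is left. With the module home under it the pins bear at 0.006 and the force then rises sharply.
- housing_center (a point): An empty white housing of the same outline (72 x 54 x 16 mm, 3 mm walls, open at the top, nothing in it), lying on the mat. Not wanted: leave it. The point is its middle.
- spool_a_center (a point): Solder spool with red flanges, 62 mm across, 42 mm tall, standing; its middle. Leave it.
- spool_b_center (a point): Solder spool with green flanges, 62 mm across, 42 mm tall, standing; its middle. Leave it.
- pump_center (a point): Blue desoldering pump, a 20 mm tube about 200 mm long lying along its x; near its middle. Leave it.
- driver: Screwdriver lying along its x on the bench. Leave it.
- flux: Small amber flux jar, 42 mm across, 36 mm tall; centre of its underside. Leave it.
- cutters_center (a point): Side cutters with red handles, about 140 mm long, lying; the point is at the joint. Leave them.
- breadboard_center (a point): White breadboard 84 x 55 x 9 mm lying on the bench; about its middle. Leave it.
Not all that is in view belongs to the job. Leave any blue or purple look-alike of the part that bears module_center alone.

How it is judged:
On the way, in this order (a step that is already met when the one before it is completed fails the run):
1. The module, still held, lies flat on the sloped plate, clear of both rails by 10 mm or more, terminal block uphill along the long rail (angle between the z axis of module_center and the z axis of nest, either way round below 0.1 rad and contact force between module and nest above 0.1 N and contact force between the fingers and module above 0.5 N and x of module_center in the frame of nest above 0.046 m and y of module_center in the frame of nest above 0.037 m and z of module_center in the frame of nest below 0.012 m and angle between the x axis of module_center and the x axis of nest, either way round below 0.35 rad and x of terminals in the frame of nest above 0.06 m), for 0.1 s.
2. Let go, the module has come home in the locating corner, with the pin head still up (x of module_center in the frame of nest between 0.034 and 0.038 m and y of module_center in the frame of nest between 0.025 and 0.029 m and z of module_center in the frame of nest between 0.006 and 0.01 m and angle between the x axis of module_center and the x axis of nest, either way round below 0.05 rad and x of terminals in the frame of nest above 0.055 m and contact force between the fingers and module below 0.05 N and value of joint head below 0.003 m), for 0.2 s.
At the end, for the whole second after the job is handed in: The module lies at rest and released in the locating corner, terminal block uphill along the long rail, its centre within 2 mm of home in each direction and square within 3 degrees, and the pin head is down with its pins bearing on it (5 to 7.5 mm) (x of module_center in the frame of nest between 0.034 and 0.038 m and y of module_center in the frame of nest between 0.025 and 0.029 m and z of module_center in the frame of nest between 0.006 and 0.01 m and angle between the x axis of module_center and the x axis of nest, either way round below 0.05 rad and x of terminals in the frame of nest above 0.055 m and contact force between the fingers and module below 0.05 N and value of joint head between 0.005 and 0.0075 m and linear speed of module below 0.01 m/s); the robot touches nothing.
It fails at once if the station is pushed hard (over 40 N) (contact force between the fingers and station above 40 N).
It fails at once if something else on the bench is moved by more than 20 mm (distance of any of housing_center, spool_a_center, spool_b_center, pump_center, driver, flux, cutters_center, breadboard_center from where it was at the start of the episode above 0.02 m).
It also fails if it takes over 64 s, if anything falls off the work surface, if the arm or the gripper's body presses on something with over 40 N, if the wrist force passes 120 N, or if a joint passes its speed limit or range.

## Working session

There is one attempt and no reset: what is moved stays moved. The work goes in short steps, each a Python script; the robot and the scene stay as the last script left them, time stands still between calls to the robot, and variables do not carry over. Pictures are saved under pics/ and viewed, and the job is handed in when it is done.

```bash
mkdir -p pics; ls; python3 - <<'E'
from plant import manip, claw, kinematics, sensors, cams, workorder
import cv2,numpy as np
for n in ["scene","top","wrist"]:
    im=cams.read_camera(n); cv2.imwrite(f"pics/{n}0.png",cv2.resize(im[:,:,::-1],(768,576),interpolation=cv2.INTER_CUBIC))
    np.save(f"pics/{n}0.npy",im)
    print(n,cams.camera_info(n))
print(sensors.read_state())
E
```

```text
pics
scene {'camera_matrix': array([[376.0791965 ,   0.        , 254.9200909 ],
       [  0.        , 376.0791965 , 189.23518293],
       [  0.        ,   0.        ,   1.        ]]), 'rvec': array([ 0.5810916 ,  2.62589646, -1.19878733]), 'tvec': array([ 0.42136529, -0.06231888,  1.34422512])}
top {'camera_matrix': array([[425.94579089,   0.        , 248.75436885],
       [  0.        , 425.94579089, 199.28937693],
       [  0.        ,   0.        ,   1.        ]]), 'rvec': array([ 2.12336851, -2.11336906,  0.17147275]), 'tvec': array([0.03371541, 0.47208115, 1.30304436])}
wrist {'camera_matrix': array([[307.33827407,   0.        , 251.32258767],
       [  0.        , 307.33827407, 187.36204182],
       [  0.        ,   0.        ,   1.        ]]), 'tool_from_camera': array([[ 9.99999206e-01,  9.16859555e-04, -8.64151053e-04,
        -1.30880874e-03],
       [-6.73262587e-04,  9.68609348e-01,  2.48586961e-01,
        -6.80817497e-02],
       [ 1.06494412e-03, -2.48586182e-01,  9.68609197e-01,
        -1.40368713e-01],
       [ 0.00000000e+00,  0.00000000e+00,  0.00000000e+00,
         1.00000000e+00]])}
{'time': 0.15, 'joints': array([ 1.15689686e+00,  2.21067301e-01,  1.52738723e+00, -1.09508027e-06,
        1.39469696e+00, -1.26105081e-01]), 'joint_vel': array([-0.00072366, -0.00247146, -0.00364512,  0.00177096,  0.00056222,
       -0.00147913]), 'joint_efforts': array([ 4.43918361e-04, -4.95187712e+01, -3.87883365e+01,  6.99665537e-02,
        5.30037365e-02, -7.41666372e-05]), 'eef_pos': array([0.17721802, 0.59886557, 0.24365409]), 'tcp_rot': array([ 8.01198181e-01,  5.98398585e-01, -6.77905651e-04,  3.84628884e-04]), 'force': array([ 0.03301313, -0.52677576, -0.07979028]), 'torque': array([-0.06826307,  0.03077864, -0.00376958]), 'finger_gap': 1.0007654203092002}
```

View pics/top0.png

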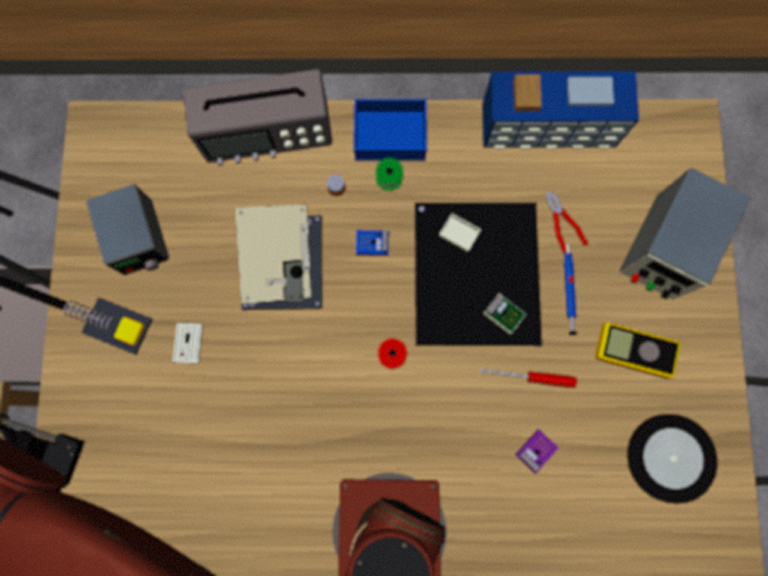

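View pics/scene0.png

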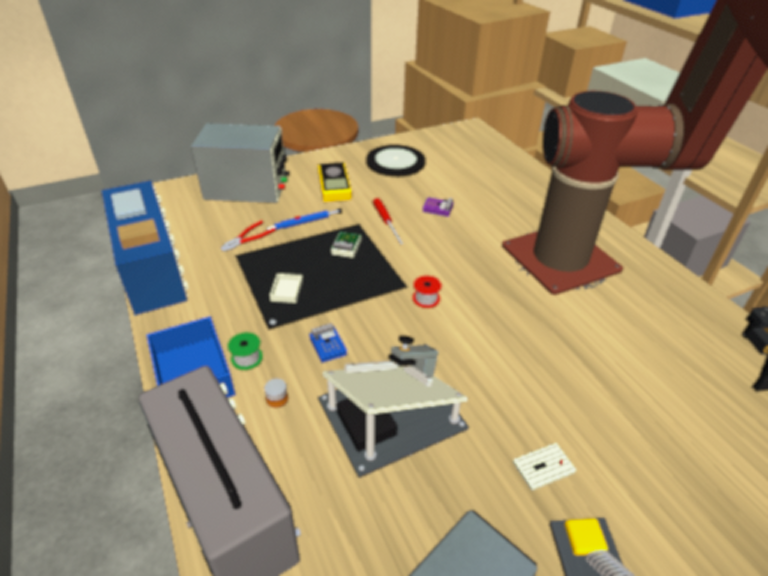

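View pics/wrist0.png

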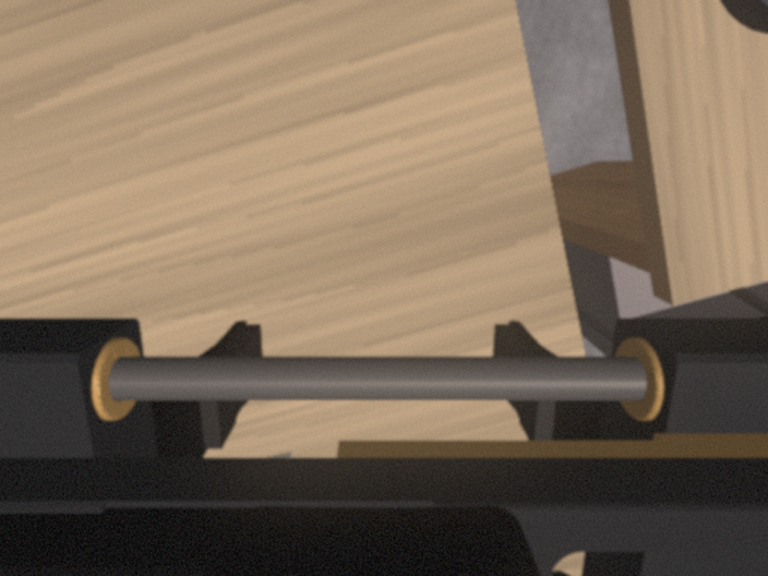

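Candidates in the top view (768x576 view): green-board module on the mat (505,313), empty white housing (460,231), blue look-alike (373,242), purple look-alike (537,451). I choose the green one at (505,313), and I'll check it in a crop.

```bash
cat > h.py <<'E'
import numpy as np,cv2
from scipy.spatial.transform import Rotation as R
from plant import manip, claw, kinematics, sensors, cams, workorder
def cam(n):
    i=cams.camera_info(n); return i["camera_matrix"],R.from_rotvec(i["rvec"]).as_matrix(),i["tvec"]
def backproj(n,uv,z):
    K,Rm,t=cam(n); d=Rm.T@np.linalg.inv(K)@np.array([uv[0],uv[1],1.]); c=-Rm.T@t
    return c+d*(z-c[2])/d[2]
def proj(n,P):
    K,Rm,t=cam(n); q=(K@(Rm@np.atleast_2d(P).T+t[:,None])); return (q[:2]/q[2]).T
def wrist_proj(P,pos,quat):
    i=cams.camera_info("wrist"); T=np.eye(4);T[:3,:3]=R.from_quat(quat).as_matrix();T[:3,3]=pos
    M=np.linalg.inv(T@i["tool_from_camera"]); q=i["camera_matrix"]@(M[:3,:3]@np.atleast_2d(P).T+M[:3,3:]); return (q[:2]/q[2]).T
def save(im,name,box=None,s=None):
    if box: im=im[box[1]:box[3],box[0]:box[2]]
    if s is None: s=min(800/im.shape[1],600/im.shape[0])
    cv2.imwrite("pics/"+name,cv2.resize(im[:,:,::-1],None,fx=s,fy=s,interpolation=cv2.INTER_CUBIC))
E
python3 - <<'E'
from h import *
im=np.load("pics/top0.npy")
a=im[185:231,310:362]; b=im[130:212,150:222]
cv2.imwrite("pics/c1.png",cv2.resize(a[:,:,::-1],None,fx=10,fy=10,interpolation=cv2.INTER_CUBIC))
cv2.imwrite("pics/c2.png",cv2.resize(b[:,:,::-1],None,fx=7,fy=7,interpolation=cv2.INTER_CUBIC))
im=np.load("pics/scene0.npy")
save(im[210:320,200:320],"c3.png")
print(backproj("top",(336.7,208.7),.02),backproj("top",(162,204.7),.0))
E
```

```text
[ 0.44644916 -0.244389    0.02      ] [0.46092978 0.32020832 0.        ]
```

View pics/c1.png

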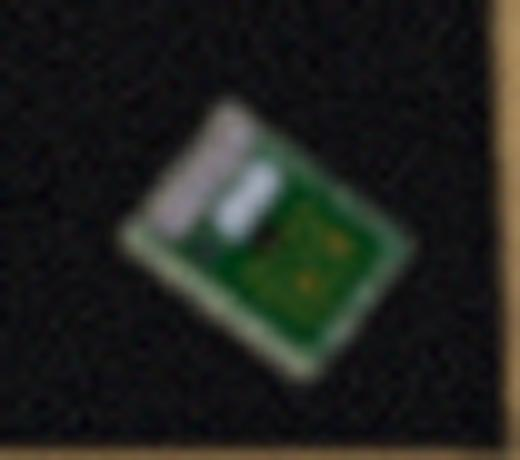

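View pics/c2.png

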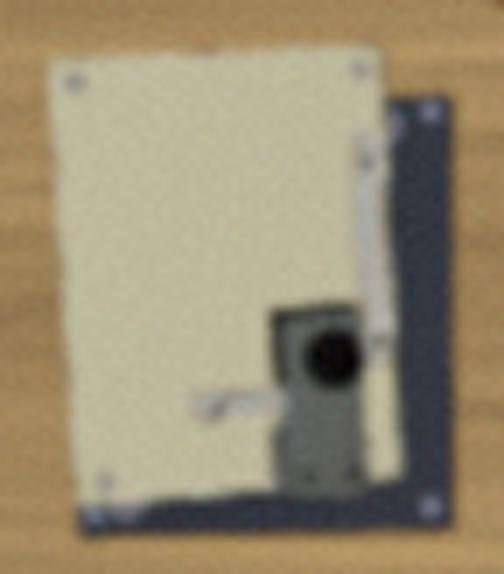

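View pics/c3.png

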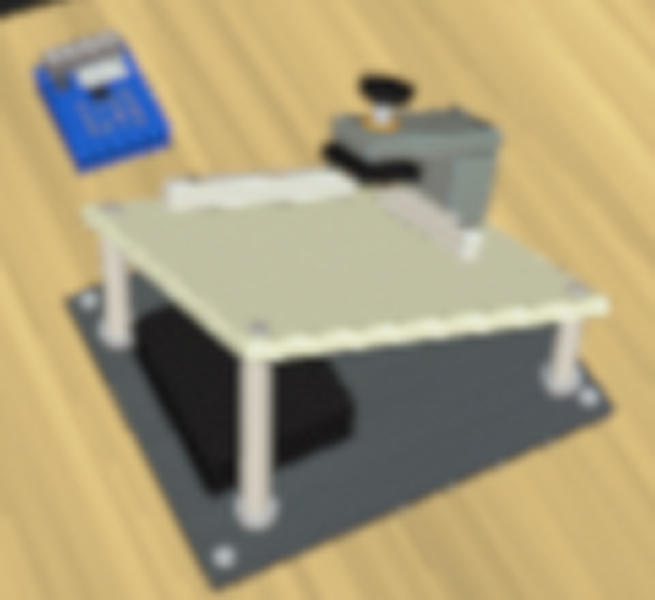

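The crop shows the green board with a grey terminal block towards the upper left (crop 195,185), gold pads at lower right, and a white housing rim. That's the module. Next I'll take wrist views of the station.

```bash
cat >> h.py <<'E'
def down(th): return (R.from_euler('z',th)*R.from_quat([1,0,0,0])).as_quat()
def snap(name):
    s=sensors.read_state(); im=cams.read_camera("wrist")
    np.savez("pics/"+name+".npz",im=im,pos=s["eef_pos"],rot=s["tcp_rot"]); save(im,name+".png"); return s
E
python3 - <<'E'
from h import *
for k,(p,th) in enumerate([((0.58,0.36,0.30),1.2),((0.58,0.24,0.30),1.2)]):
    manip.reach(list(p),list(down(th))); s=snap(f"st{k}"); print(s["time"],s["joints"],s["eef_pos"])
E
```

```text
1.875 [ 4.41953826e-01  3.30652377e-01  1.29048632e+00  4.58786517e-04
  1.52083602e+00 -7.59653793e-01] [0.57906437 0.36111302 0.29984751]
2.475 [ 2.66473457e-01  1.96067059e-01  1.45070140e+00  4.76179450e-04
  1.49431289e+00 -9.33026822e-01] [0.57978372 0.23989421 0.30033319]
```

View pics/st0.png

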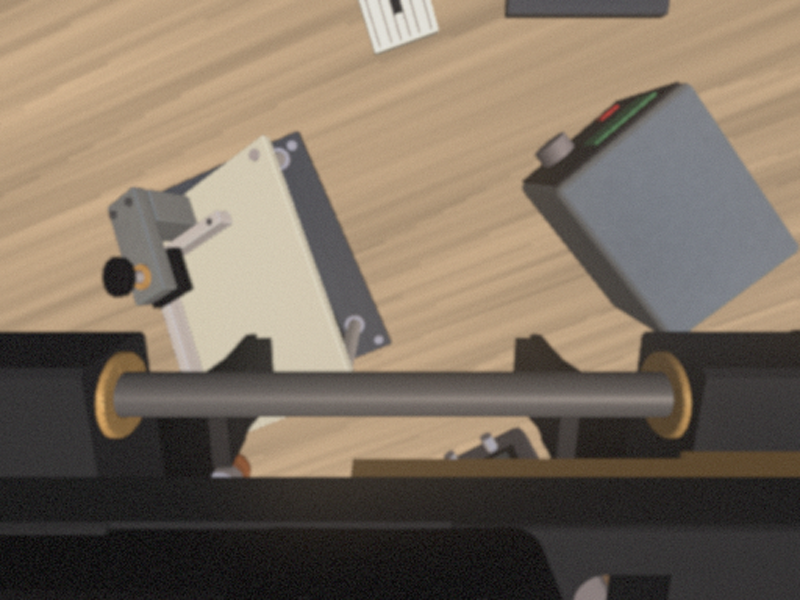

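View pics/st1.png

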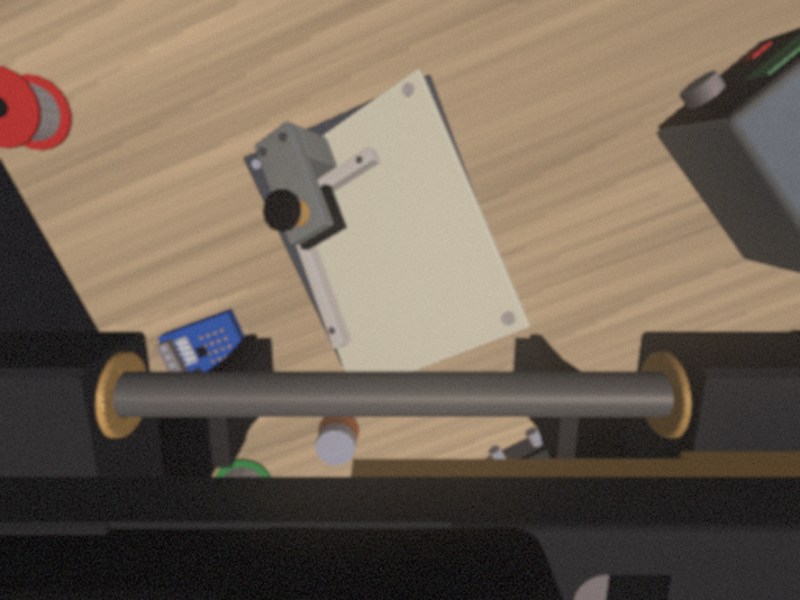

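Both wrist views show the plate, rails, C-frame, and knob (st0: 119,277; st1: 283,210), and base corners. I'll fit the nest pose by least squares over all three views.

```bash
cat > fit.py <<'E'
from h import *
from scipy.optimize import least_squares
N=lambda *a:('n',np.array(a)/1000); S=lambda *a:('s',np.array(a)/1000)
v0=np.load("pics/st0.npz");v1=np.load("pics/st1.npz")
views={'0':lambda P:wrist_proj(P,v0['pos'],v0['rot']),'1':lambda P:wrist_proj(P,v1['pos'],v1['rot']),'t':lambda P:proj('top',P)}
obs=[('0',N(-46,130,0),(265*.64,137*.64)),('0',N(22,27,71),(119*.64,277*.64)),('0',S(-62,138,10),(298*.64,133*.64)),('0',S(148,138,10),(390*.64,342*.64)),
('1',N(-46,130,0),(420*.64,71*.64)),('1',N(150,130,0),(528*.64,326*.64)),('1',N(22,27,71),(283*.64,210*.64)),('1',S(-62,-37,10),(246*.64,157*.64)),
('t',N(150,130,0),(157.1,138.6)),('t',N(150,-16,0),(204.3,136.4)),('t',N(-46,130,0),(161.7,202.1)),('t',N(-46,-16,0),(207.6,198.6)),('t',N(22,27,71),(197.4,181)),
('t',S(148,-37,10),(214,143.9)),('t',S(-62,-37,10),(214.3,205.3)),('t',S(-62,138,10),(161.9,206.1))]
def pose(p):
    Rs=R.from_euler('z',p[2]); Rn=Rs*R.from_rotvec([p[3],p[4],p[5]])
    o=np.array([p[0],p[1],0]); return Rs,o,Rn,o+[0,0,.048]
def W(p,q):
    Rs,o,Rn,c=pose(p); return Rn.apply(q[1])+c if q[0]=='n' else Rs.apply(q[1])+o
def res(p): return np.concatenate([views[v](W(p,q))[0]-u for v,q,u in obs])
if __name__=="__main__":
    r=least_squares(res,[.44,.2,0,.3,-.35,0],loss='soft_l1')
    p=r.x; Rs,o,Rn,c=pose(p); print(p); print(np.round(res(p).reshape(-1,2),1))
    print("z",Rn.as_matrix()[:,2],np.degrees(np.arccos(Rn.as_matrix()[2,2]))); print(Rn.as_matrix()); np.save("nest.npy",p)
    def wf(v,im,name):
        im=cv2.resize(im,None,fx=1600/512,fy=1600/512,interpolation=cv2.INTER_CUBIC); s=1600/512
        def poly(pts):
            u=np.array([views[v](W(p,N(*q)))[0] for q in pts])*s
            cv2.polylines(im,[u.astype(int)],True,(255,0,0),1)
        poly([(-46,-16,0),(150,-16,0),(150,130,0),(-46,130,0)])
        for z in(0,13): poly([(-10,8,z),(0,8,z),(0,78,z),(-10,78,z)]); poly([(8,-10,z),(113,-10,z),(113,0,z),(8,0,z)])
        poly([(-42,10,49),(38,10,49),(38,44,49),(-42,44,49)])
        a=np.linspace(0,2*np.pi,30); poly([(22+14*np.cos(t),27+14*np.sin(t),71) for t in a])
        u=np.array([views[v](W(p,S(*q)))[0] for q in[(-62,-37,10),(148,-37,10),(148,138,10),(-62,138,10)]])*s
        cv2.polylines(im,[u.astype(int)],True,(0,0,255),1)
        return im
    i=wf('1',v1['im'],''); cv2.imwrite("pics/wf1.png",i[100:750,400:1150,::-1][:600])
    i=wf('0',v0['im'],''); cv2.imwrite("pics/wf0.png",i[200:800,150:850,::-1])
E
python3 fit.py
```

```text
[ 0.51970287  0.1836909   0.01887591  0.30542488 -0.35006326  0.06611091]
[[ 0.9 -0.6]
 [-0.5  0. ]
 [-0.2 -2.2]
 [ 0.7  1.8]
 [-0.2 -0.2]
 [ 1.1 -0. ]
 [ 0.  -0. ]
 [-2.8 -0.5]
 [ 0.5 -0.7]
 [ 0.7 -0.2]
 [ 0.  -0.5]
 [ 0.3 -0.7]
 [ 0.2 -0.7]
 [ 1.2 -1.1]
 [ 0.8 -0.2]
 [-0.7 -0.1]]
z [-0.3216163  -0.3118253   0.89405142] 26.613153489865795
[[ 0.93731952 -0.13414571 -0.3216163 ]
 [ 0.02892287  0.94969914 -0.3118253 ]
 [ 0.34726875  0.28297787  0.89405142]]
```

```bash
sleep 1
```

```text
(no output)
```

View pics/wf1.png

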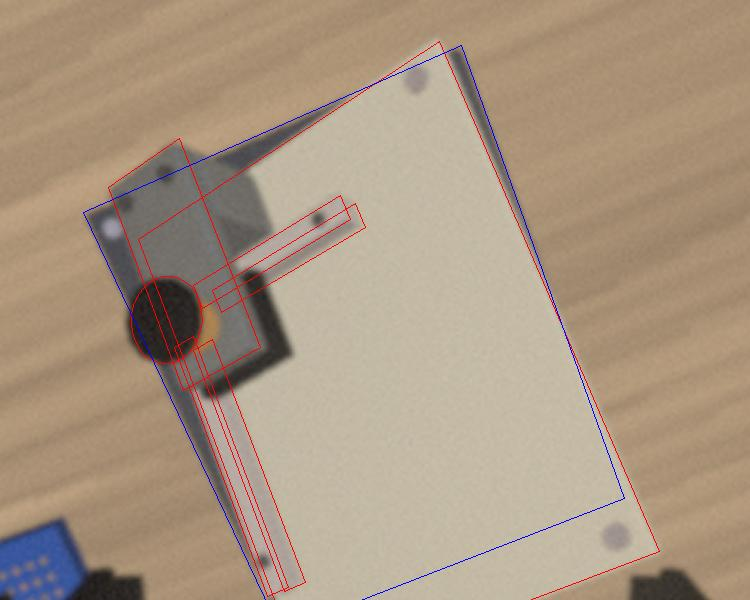

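View pics/wf0.png

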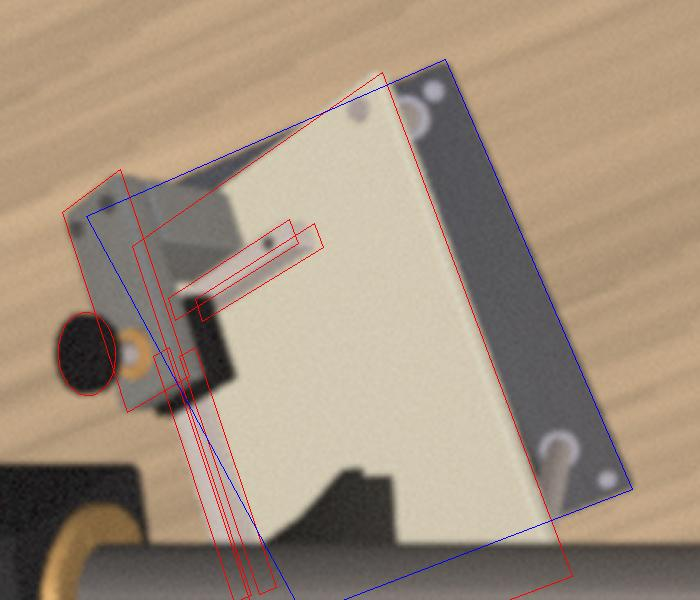

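The knob and plate match, but the rails and bar are off by several mm, so I need cleaner points. I'll zoom in without the overlay.

```bash
python3 - <<'E'
from h import *
for k,b in (('st1',(150,70,250,240)),('st0',(60,110,160,240))):
    im=np.load(f"pics/{k}.npz")['im']
    h=b[3]-b[1]; 
    s=6 if k=='st0' else 3.5
for k,b,s,n in (('st1',(155,65,255,165),6,'z1a'),('st1',(180,150,240,235),7,'z1b'),('st0',(60,110,170,210),6,'z0a')):
    im=np.load(f"pics/{k}.npz")['im'];save(im,n+".png",b,s)
E
```

```text
(no output)
```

View pics/z1a.png

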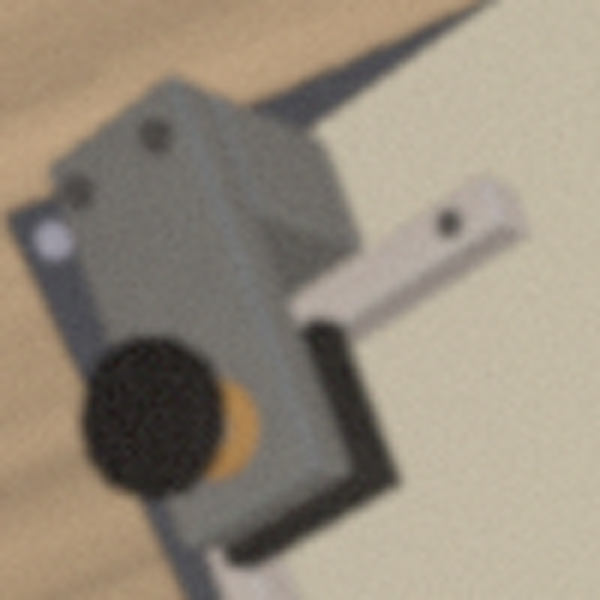

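View pics/z1b.png

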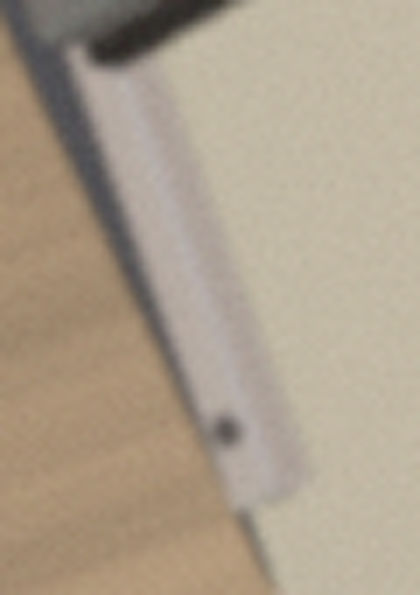

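View pics/z0a.png

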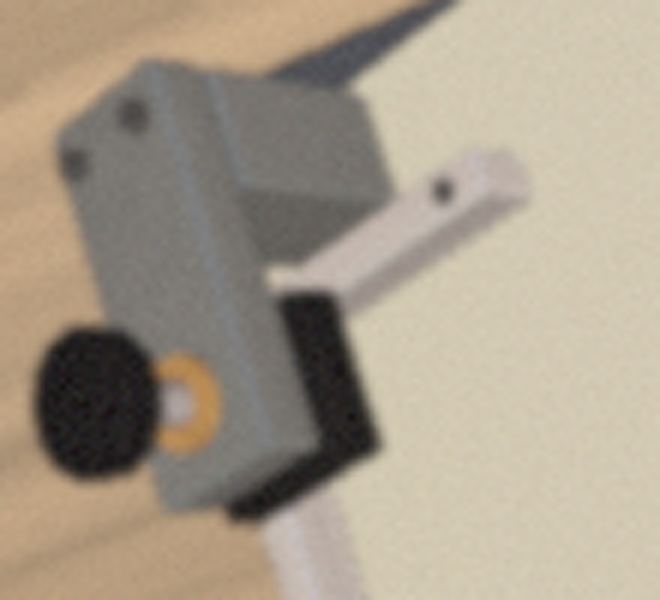

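Checking the coordinates again, the rails do match (short rail end at wf1 334,196 against a predicted 340,196; long rail end 266,595 against 267,596). Only the bar length differs. I'll refit with the rail points added.

```bash
python3 - <<'E'
s=open('fit.py').read()
s=s.replace("def pose(p)","""A=lambda u,v:(155+u/6,65+v/6)
B=lambda u,v:(180+u/7,150+v/7)
C=lambda u,v:(60+u/6,110+v/6)
obs+=[('1',N(-42,10,49),A(50,170)),('1',N(-42,44,49),A(175,75)),('1',N(-10,78,13),A(480,178)),('1',N(0,78,13),A(500,225)),('1',N(0,78,0),A(525,235)),
('0',N(-42,10,49),C(62,130)),('0',N(-42,44,49),C(150,62)),('0',N(-10,78,13),C(462,150)),('0',N(0,78,13),C(492,195)),('0',N(0,78,0),C(525,200)),
('1',N(113,-10,13),B(232,508)),('1',N(113,0,13),B(280,495)),('1',N(113,0,0),B(312,475))]
def pose(p)""",1)
s=s.replace('print("z"','J=r.jac;print("sd",np.sqrt(np.diag(np.linalg.inv(J.T@J))));print("z"')
open('fit.py','w').write(s)
E
python3 fit.py
```

```text
Traceback (most recent call last):
  File "fit.py", line 23, in <module>
    r=least_squares(res,[.44,.2,0,.3,-.35,0],loss='soft_l1')
  File "fit.py", line 21, in res
    def res(p): return np.concatenate([views[v](W(p,q))[0]-u for v,q,u in obs])
                                       ~~~~~~~~^^^^^^^^
  File "fit.py", line 5, in <lambda>
    views={'0':lambda P:wrist_proj(P,v0['pos'],v0['rot']),'1':lambda P:wrist_proj(P,v1['pos'],v1['rot']),'t':lambda P:proj('top',P)}
                                                                       ~~~~~~~~~~^^^^^^^^^^^^^^^^^^^^^^^
  File "h.py", line 12, in wrist_proj
    i=cams.camera_info("wrist"); T=np.eye(4);T[:3,:3]=R.from_quat(quat).as_matrix();T[:3,3]=pos
ValueError: time passes only in moves, steps and waits
```

```bash
python3 - <<'E'
s=open('h.py').read()
s=s.replace('def cam(n)','import functools\n@functools.lru_cache\ndef CI(n): return cams.camera_info(n)\ndef cam(n)').replace('i=cams.camera_info(n)','i=CI(n)').replace('i=cams.camera_info("wrist")','i=CI("wrist")')
open('h.py','w').write(s)
E
python3 fit.py
```

```text
[ 0.51998531  0.18304684  0.01734097  0.31424952 -0.35500353  0.07119468]
[[-0.2 -0.6]
 [-1.6  0.3]
 [-0.4 -1.7]
 [ 0.3  2.3]
 [-1.2 -0.3]
 [ 0.5  0.2]
 [-1.2  0.3]
 [-3.1 -0.1]
 [ 0.6 -0.6]
 [ 0.9 -0.3]
 [ 0.3 -0.4]
 [ 0.5 -0.8]
 [ 0.6 -0.6]
 [ 1.4 -1.1]
 [ 0.9 -0.2]
 [-0.6 -0.3]
 [-1.5 -0.7]
 [ 0.2 -0.9]
 [ 1.  -0.1]
 [ 0.9 -0. ]
 [ 1.7  0.6]
 [-2.9  0.9]
 [ 0.6 -1.7]
 [ 2.8 -0.5]
 [ 0.5 -0.3]
 [ 3.  -0.1]
 [ 0.1  0.6]
 [-0.1 -0.5]
 [ 0.7  0.9]]
sd [0.00058747 0.00062858 0.00824451 0.01273235 0.01332223 0.00952334]
z [-0.3250782  -0.32043083  0.88974617] 27.15863207077512
[[ 0.93531823 -0.13965665 -0.3250782 ]
 [ 0.03000195  0.94679669 -0.32043083]
 [ 0.35253326  0.28995182  0.88974617]]
```

```bash
python3 - <<'E'
s=open('fit.py').read()
s=s.replace("R.from_rotvec([p[3],p[4],p[5]])","R.from_euler('y',-p[4])*R.from_euler('x',p[3])")
s=s.replace("def res(p): return np.concatenate([views[v](W(p,q))[0]-u for v,q,u in obs])","""OF={'0':(5,6),'1':(7,8),'t':(9,10)}
def res(p): return np.concatenate([views[v](W(p,q))[0]-u+[p[OF[v][0]],p[OF[v][1]]] for v,q,u in obs]+[np.array(p[5:])/1.5])""")
s=s.replace("[.44,.2,0,.3,-.35,0]","[.52,.18,0,.3,.35]+[0]*6").replace("res(p).reshape","res(p)[:-6].reshape")
open('fit.py','w').write(s)
E
python3 fit.py
```

```text
[ 0.52103494  0.18317315  0.0275653   0.32467201  0.36821674 -0.36246595
 -0.45172262  0.00554955 -0.84021655 -0.6071001   0.794177  ]
[[-0.4 -0.2]
 [-2.3  0.5]
 [-1.2 -2.2]
 [ 0.9  1.2]
 [-0.8 -0.3]
 [ 0.4  0.7]
 [-1.6  0.1]
 [-2.9  0.2]
 [ 0.1 -0.2]
 [ 0.4  0.2]
 [-0.3 -0. ]
 [-0.2 -0.3]
 [ 0.2  0. ]
 [ 0.3 -0.7]
 [ 0.5  0.1]
 [-1.   0.6]
 [-1.2 -0.8]
 [ 0.4 -1. ]
 [ 1.2 -0.1]
 [ 1.  -0.1]
 [ 2.   0.6]
 [-2.7  1.1]
 [ 0.5 -1.4]
 [ 2.5 -0.2]
 [ 0.2  0.1]
 [ 2.8  0.3]
 [-0.1  0.5]
 [-0.3 -0.5]
 [ 0.6  1. ]]
sd [0.00154308 0.00142797 0.0050179  0.01529326 0.01472346 1.06809219
 1.13551335 1.12218407 1.19354425 0.5510393  0.55338636]
z [-0.33222495 -0.32827938  0.88422804] 27.843327073327803
[[ 0.93261628 -0.14090227 -0.33222495]
 [ 0.02571436  0.9442306  -0.32827938]
 [ 0.35995228  0.29761574  0.88422804]]
```

View pics/wf0.png

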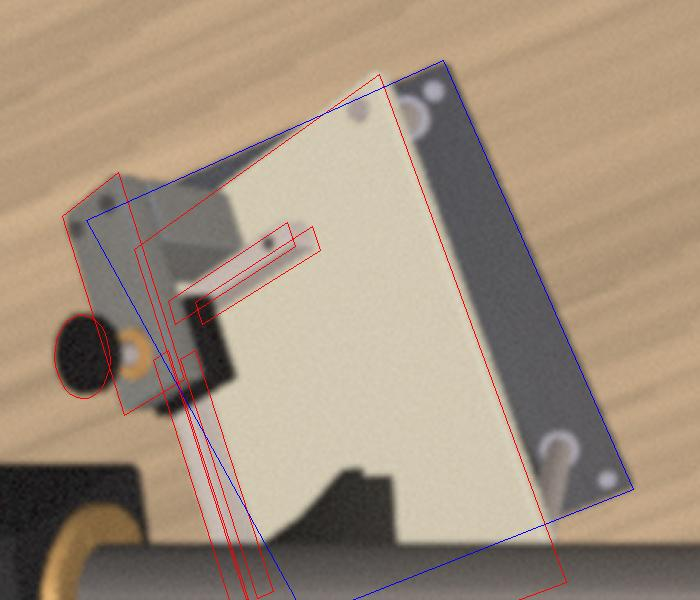

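The nest fit is good to about 2 mm and 1°. On to the module.

```bash
python3 - <<'E'
from h import *
manip.reach([.405,-.298,.18],list(down(-.66))); s=snap("m0"); print(s["time"],s["joints"],s["eef_pos"])
E
```

```text
4.6 [-7.89959563e-01 -1.64878034e-02  1.90658174e+00  2.68761244e-04
  1.25095490e+00 -1.31476149e-01] [ 0.40568483 -0.29761886  0.18030772]
```

View pics/m0.png

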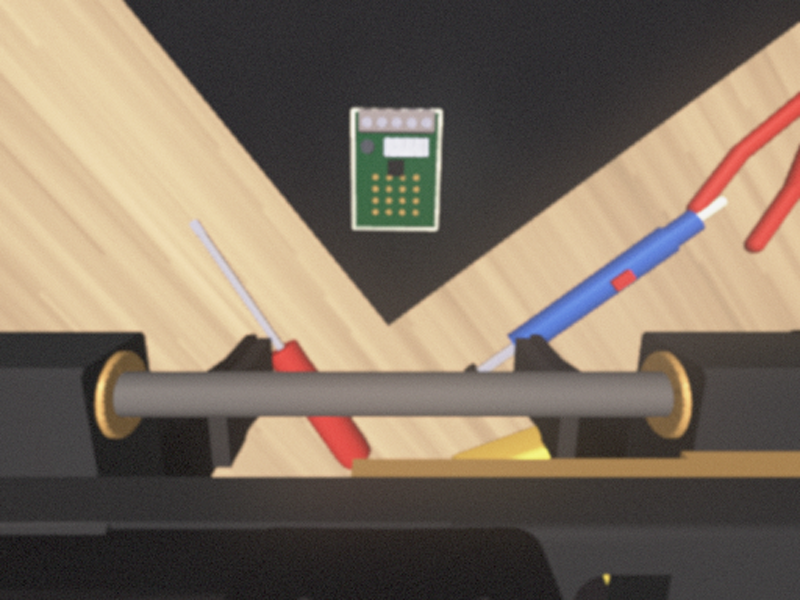

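The module is almost square to the tool, terminal block up; rim corners at (351,109), (443,109), (438,231), (354,230).

```bash
cat >> h.py <<'E'
def wback(uv,z,pos,quat):
    i=CI("wrist"); T=np.eye(4);T[:3,:3]=R.from_quat(quat).as_matrix();T[:3,3]=pos; M=T@i["tool_from_camera"]
    d=M[:3,:3]@np.linalg.inv(i["camera_matrix"])@np.array([uv[0],uv[1],1.]); c=M[:3,3]; return c+d*(z-c[2])/d[2]
E
python3 - <<'E'
from h import *
v=np.load("pics/m0.npz"); save(v['im'],'m0c.png',(210,55,300,160),6)
P=np.array([wback(np.array(u)*.64,.019,v['pos'],v['rot']) for u in [(351,109),(443,109),(438,231),(354,230)]])
print(P,P.mean(0)); d=(P[0]+P[1]-P[2]-P[3])/2; print(np.linalg.norm(d),np.arctan2(d[1],d[0]),np.linalg.norm(P[0]-P[1]),np.linalg.norm(P[2]-P[3]))
for u in [(336.7,208.7)]: print(backproj('top',u,.019))
E
```

```text
[[ 0.4479224  -0.20317051  0.019     ]
 [ 0.49091565 -0.23638651  0.019     ]
 [ 0.44588517 -0.29260443  0.019     ]
 [ 0.40454276 -0.25985804  0.019     ]] [ 0.4473165  -0.24800487  0.019     ]
0.07170074775840052 0.9064792451551722 0.0543297548539925 0.0527401360621876
[ 0.44660948 -0.24457788  0.019     ]
```

View pics/m0c.png

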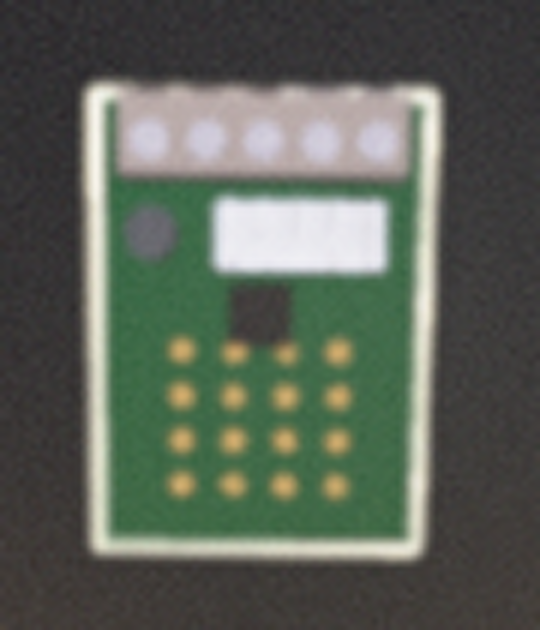

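```bash
cat >> h.py <<'E'
def nest():
    p=np.load("nest.npy"); Rn=R.from_euler('z',p[2])*R.from_euler('y',-p[4])*R.from_euler('x',p[3])
    return Rn,np.array([p[0],p[1],.048])
def nq(th=-np.pi/2): Rn,c=nest(); return list((Rn*R.from_quat(down(th))).as_quat())
def npos(x,y,z): Rn,c=nest(); return list(Rn.apply(np.array([x,y,z])/1000)+c)
def tonest(P): Rn,c=nest(); return Rn.inv().apply(np.array(P)-c)*1000
E
python3 - <<'E'
from h import *
q=list(down(-.664))
print(kinematics.inverse_kinematics([.4473,-.248,.028],q))
for a in [(86,66,180),(86,66,105),(86,66,25)]: print(npos(*a),kinematics.inverse_kinematics(npos(*a),nq()))
manip.reach([.4473,-.248,.10],q); s=snap("m1")
manip.line_to([.4473,-.248,.028],speed=.1,stop_force=6); s=sensors.read_state(); print(s["time"],s["eef_pos"],s["force"])
E
```

```text
[-6.60536027e-01  2.26376078e-01  1.97083408e+00 -4.44089210e-16
  9.44382494e-01  3.46397320e-03]
[np.float64(0.5321399019123774), np.float64(0.18861351262239057), np.float64(0.2577595821605748)] [ 0.01114104 -0.23744502  2.02669713  0.38962119  1.02451741  1.3444284 ]
[np.float64(0.5570567733377876), np.float64(0.21323446631969292), np.float64(0.1914424791071025)] [ 0.06472894 -0.08631903  2.02564343  0.4134011   0.86634582  1.33041363]
[np.float64(0.5836347695248918), np.float64(0.2394968169301488), np.float64(0.12070423585006539)] [0.1149949  0.0957489  1.99272811 0.45651238 0.71194483 1.29999096]
6.0583 [ 0.44775479 -0.24848742  0.02864528] [ 0.08820134  0.52853851 -0.03191659]
```

View pics/m1.png

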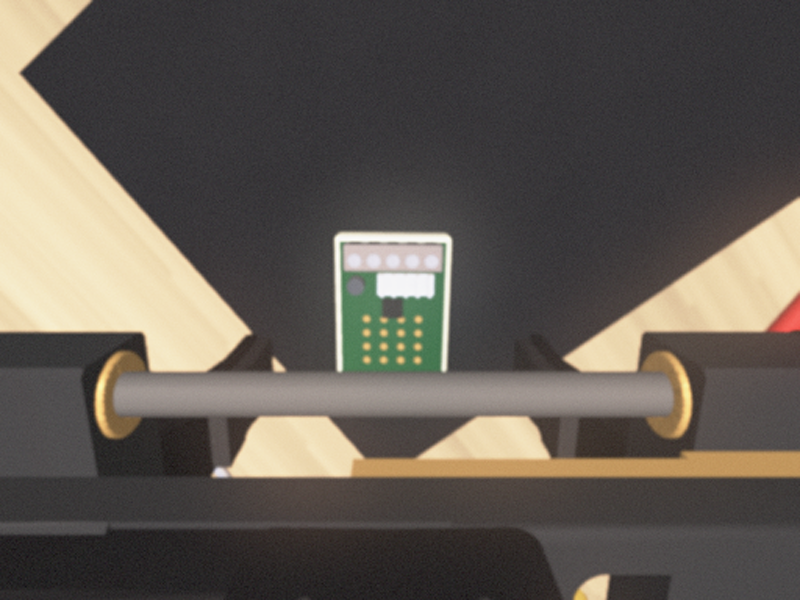

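It's centred between the fingers (module 335 to 452 px wide, fingers at 270 and 515). Now grip and lift.

```bash
python3 - <<'E'
from h import *
claw.gripper_close(f_grip=25); s=sensors.read_state(); print(s["time"],s["finger_gap"],s["finger_gap"]*87,s["force"])
p=s["eef_pos"]; manip.line_to([p[0],p[1],.26],speed=.25)
manip.reach(npos(86,66,180),nq()); s=snap("c0"); print(s["time"],s["finger_gap"],tonest(s["eef_pos"]),s["force"])
manip.line_to(npos(86,66,60),speed=.15); s=snap("c1"); print(s["time"],s["finger_gap"],tonest(s["eef_pos"]),s["force"])
np.save("pics/sc1.npy",cams.read_camera("scene")); save(np.load("pics/sc1.npy"),"sc1.png",(180,180,340,320))
E
```

```text
6.725 0.6181923471549714 53.78273420248251 [-1.22805993  0.71368474  1.84092587]
9.4333 0.6142242839051676 [ 86.03800576  65.36345016 179.88371307] [ 0.42603869  0.47344094 -0.60773534]
10.4333 0.618103662871111 [86.7339726  66.04152695 60.59332286] [-0.79028487  0.30785961 -1.23833947]
```

View pics/c1.png

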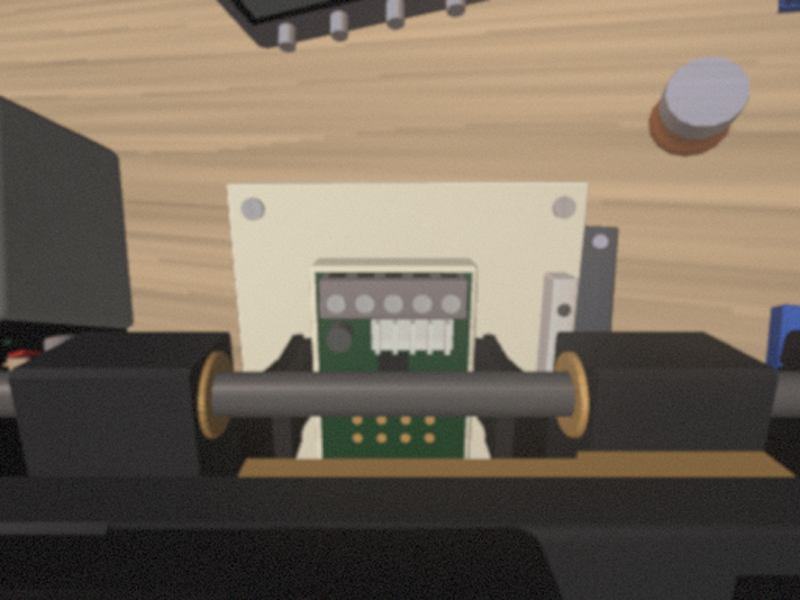

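View pics/sc1.png

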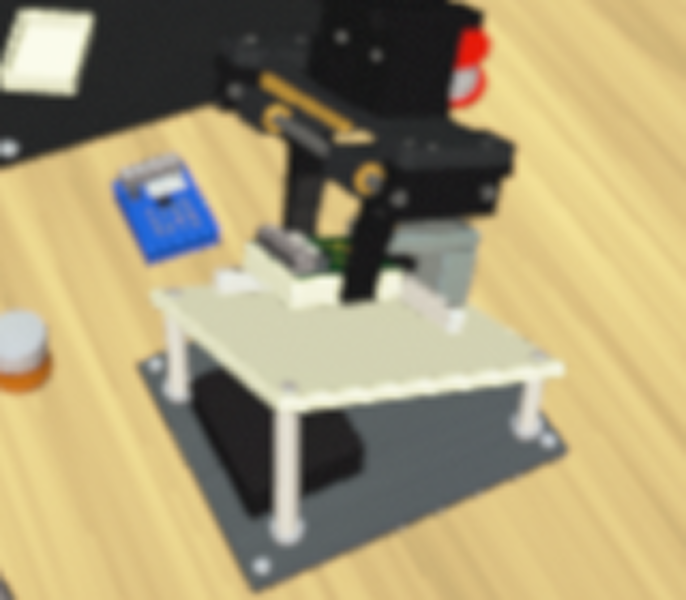

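The wrist view shows the module held square, parallel to the plate's far edge (plate corners 228,184 and 587,183). I can use this view to check the nest fit.

```bash
python3 - <<'E'
from h import *
v=np.load("pics/c1.npz"); save(v['im'],'c1z.png',(140,110,390,240),3.2)
for n in [(150,130,0),(150,-16,0),(113,0,13),(113,-10,13)]: print(n,wrist_proj(npos(*n),v['pos'],v['rot'])/.64)
for m in [(36,27),(36,-27)]: print(m,wrist_proj(npos(86.7+m[0],66+m[1],60.6-25+16),v['pos'],v['rot'])/.64)
E
```

```text
(150, 130, 0) [[233.59926721 178.45195919]]
(150, -16, 0) [[590.89928347 178.78322004]]
(113, 0, 13) [[554.51039757 274.01408325]]
(113, -10, 13) [[579.40083858 274.03281597]]
(36, 27) [[304.87869247 269.51855523]]
(36, -27) [[474.35855167 269.64744379]]
```

View pics/c1z.png

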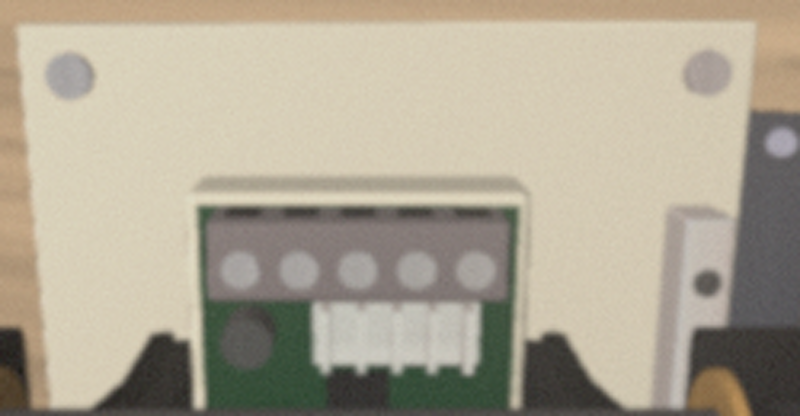

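```bash
python3 - <<'E'
from h import *
v=np.load("pics/m1.npz"); 
Rm=R.from_euler('z',.906); 
for m in [(36,27,16),(36,-27,16)]: print(wrist_proj(Rm.apply(np.array(m)/1000)+[.4473,-.248,.003],v['pos'],v['rot'])/.64, v['pos'])
v=np.load("pics/c0.npz"); save(v['im'],'c0z.png',(170,150,340,260),4.5)
s=sensors.read_state();print(s['eef_pos'],s['tcp_rot'],nq())
E
```

```text
[[332.82506679 238.31093675]] [ 0.44740885 -0.24769712  0.10013059]
[[449.18377768 238.78727503]] [ 0.44740885 -0.24769712  0.10013059]
[0.57272882 0.22781428 0.15306538] [ 0.71589528 -0.65514239  0.01286423 -0.24107448] [np.float64(0.7160385249908894), np.float64(-0.6552883724631117), np.float64(0.012083570559731404), np.float64(-0.24029142091644853)]
```

View pics/c0z.png

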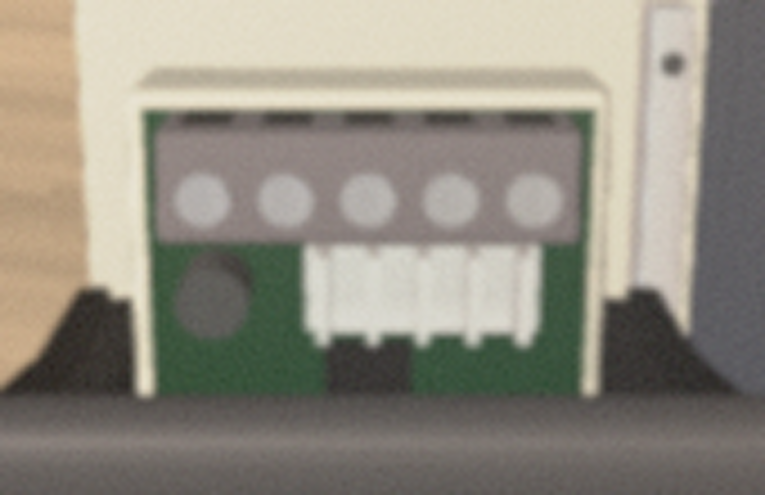

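```bash
python3 - <<'E'
from h import *
hit=manip.line_to(npos(86,68,19),speed=.04,stop_force=4); s=sensors.read_state(); print(hit,s["time"],tonest(s["eef_pos"]),nest()[0].inv().apply(s["force"]),s["torque"],s["finger_gap"])
snap("p0")
save(cams.read_camera("scene"),"sc2.png",(180,180,340,320))
s=sensors.read_state(); print(tonest(s["eef_pos"]),nest()[0].inv().apply(s["force"]))
E
```

```text
True 11.2917 [85.47523432 67.24991059 27.91720734] [0.29556945 0.12082273 1.76304173] [-0.14733902  0.19442436 -0.09640409] 0.6191970873633013
[85.08593751 67.18456716 27.93972609] [0.18976712 0.42251779 1.41720327]
```

View pics/p0.png

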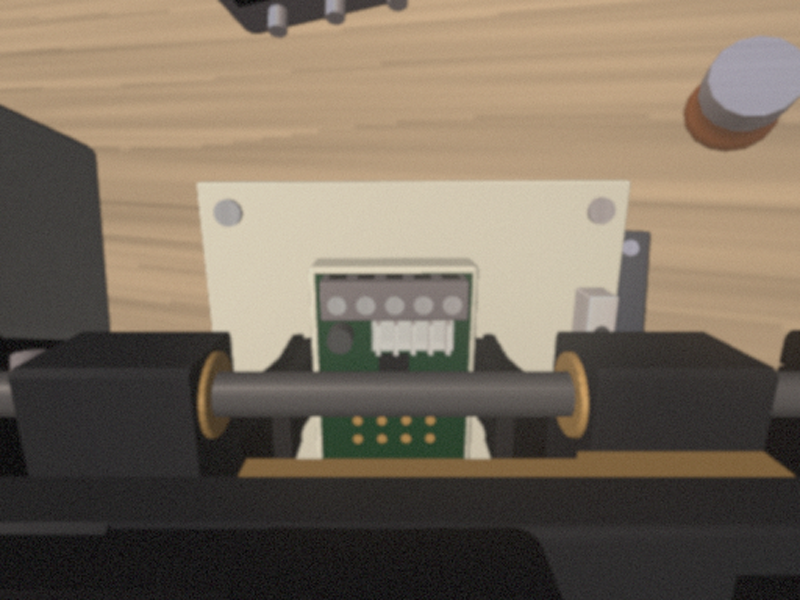

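View pics/sc2.png

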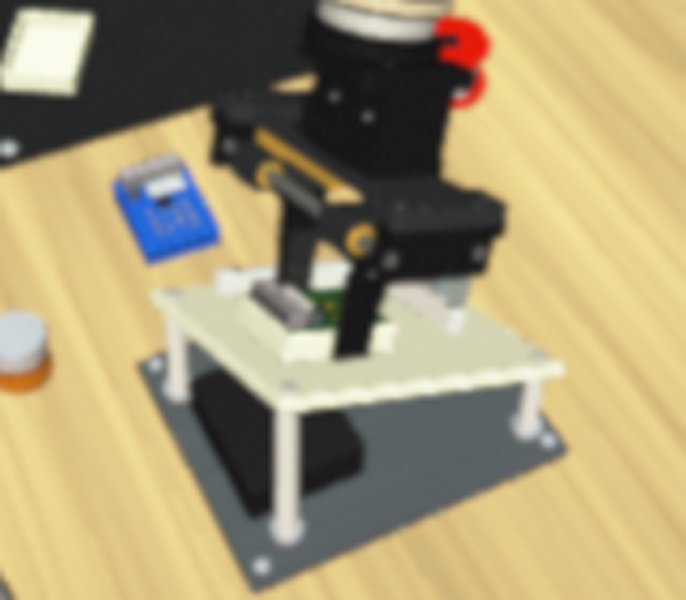

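First contact is at nest z 27.9 (I expected 25.6). I'll refit the nest with these closer views before pressing flat.

```bash
python3 - <<'E'
s=open('fit.py').read()
s=s.replace("def pose(p)","""vc=np.load("pics/c1.npz");vp=np.load("pics/p0.npz");views['c']=lambda P:wrist_proj(P,vc['pos'],vc['rot']);views['p']=lambda P:wrist_proj(P,vp['pos'],vp['rot'])
F=lambda u,v:(u*.64,v*.64)
obs+=[('p',N(150,130,0),F(197,183)),('p',N(150,-16,0),F(629,181)),('c',N(150,130,0),F(228,184)),('c',N(150,-16,0),F(587,183)),('c',N(113,0,13),F(548,275)),('c',N(113,-10,13),F(574,276)),
('p',N(113,0,13),F(580,289)),('p',N(113,-10,13),F(612,290))]
def pose(p)""",1)
s=s.replace("'t':(9,10)}","'t':(9,10),'c':(5,6),'p':(5,6)}").replace("'1':(7,8)","'1':(5,6)").replace("np.array(p[5:])/1.5","np.array(p[5:])/1.5*np.array([.5,.5,0,0,1,1])")
s=s.replace('v0=np.load','v0=np.load',1).replace('np.save("nest.npy",p)','np.save("nest2.npy",p)').replace("J=r.jac;print(\"sd\",np.sqrt(np.diag(np.linalg.inv(J.T@J))));","")
open('fit.py','w').write(s)
E
python3 fit.py
python3 - <<'E'
from h import *
a,c=nest(); p=np.load("nest2.npy"); b=R.from_euler('z',p[2])*R.from_euler('y',-p[4])*R.from_euler('x',p[3])
s=sensors.read_state()
print("rot diff in nest",(a.inv()*b).as_rotvec(), "TCP in new nest",b.inv().apply(s['eef_pos']-np.array([p[0],p[1],.048]))*1000, "tool vs new",(b*R.from_quat(down(-np.pi/2))).inv().as_matrix()@R.from_quat(s['tcp_rot']).as_matrix())
E
```

```text
[ 0.52095335  0.18547971  0.03103474  0.32432441  0.37329303  0.58881496
  1.57523028 19.79359901 -4.10421064  0.12610986  0.69834397]
[[-0.4 -0.5]
 [-2.3  0. ]
 [-1.2 -2.2]
 [ 1.4  1.3]
 [-1.3 -0.3]
 [ 0.6  0.1]
 [-1.8 -0.1]
 [-3.1  1. ]
 [-0.1 -0.1]
 [ 0.2  0.1]
 [-0.2  0.1]
 [-0.1 -0.4]
 [ 0.2  0.1]
 [ 0.2 -0.8]
 [ 0.6 -0. ]
 [-0.9  0.7]
 [-1.4 -0.5]
 [ 0.  -0.8]
 [ 0.9 -0. ]
 [ 0.7 -0. ]
 [ 1.8  0.8]
 [-2.6  1.1]
 [ 0.5 -1.6]
 [ 2.6 -0.4]
 [ 0.3 -0.2]
 [ 2.9  0.1]
 [ 0.   0.9]
 [-0.2 -0.1]
 [ 0.8  1.4]
 [ 1.  -1.5]
 [-2.3 -1.4]
 [-0.3 -1. ]
 [-1.5 -1.2]
 [ 0.3  0.9]
 [-0.4  0.2]
 [ 1.8  2.7]
 [ 0.4  1.9]]
z [-0.33561666 -0.32924113  0.88258809] 28.043843441100535
[[ 0.93068311 -0.14556929 -0.33561666]
 [ 0.02889278  0.94380373 -0.32924113]
 [ 0.36468365  0.29672226  0.88258809]]
rot diff in nest [ 0.00090945 -0.00378035  0.00468343] TCP in new nest [85.51390681 64.62150582 28.28838088] tool vs new [[ 0.99998685 -0.00498658  0.00119392]
 [ 0.00498004  0.9999729   0.0054217 ]
 [-0.00122092 -0.00541568  0.99998459]]
```

The orientation agrees within 0.3°; the plate just sits about 2.3 mm higher. I'll press lightly, then release and lift straight away.

```bash
sed -i 's#nest.npy#nest2.npy#; s#,\.048\])$#,.048])+Rn.apply([0,0,.0023])#' h.py; sed -n '/def nest/,/return/p' h.py; python3 - <<'E'
from h import *
s=sensors.read_state(); n=tonest(s["eef_pos"]); print(n)
hit=manip.line_to(npos(n[0],n[1],n[2]-2),speed=.03,stop_force=5); manip.dwell(.15)
s=sensors.read_state(); print(hit,tonest(s["eef_pos"]),nest()[0].inv().apply(s["force"]),s["time"])
n=tonest(s["eef_pos"])
claw.gripper_open(); t1=sensors.read_state()["time"]
manip.line_to(npos(n[0],n[1],n[2]+70),speed=.35)
s=snap("r0"); print(t1,s["time"],s["finger_gap"],tonest(s["eef_pos"]))
im=cams.read_camera("scene"); save(im,"sc3.png",(180,180,340,320))
E
```

```text
def nest():
    p=np.load("nest2.npy"); Rn=R.from_euler('z',p[2])*R.from_euler('y',-p[4])*R.from_euler('x',p[3])
    return Rn,np.array([p[0],p[1],.048])+Rn.apply([0,0,.0023])
[85.51390681 64.62150582 25.98838088]
False [85.79089655 64.62385124 24.69602656] [-4.06088152 -1.81697547 14.10376815] 11.7917
12.6417 12.9917 1.0037579380531525 [87.5140461  64.92043031 96.2974289 ]
```

View pics/r0.png

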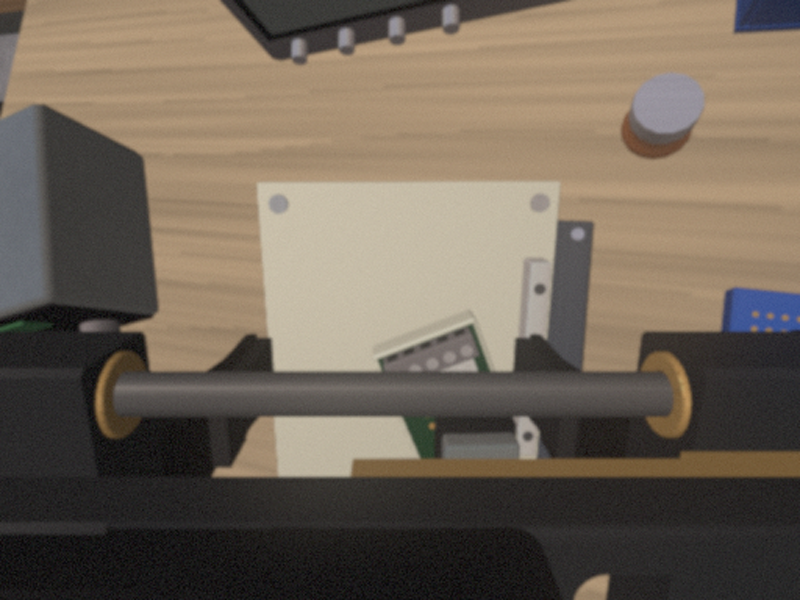

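View pics/sc3.png

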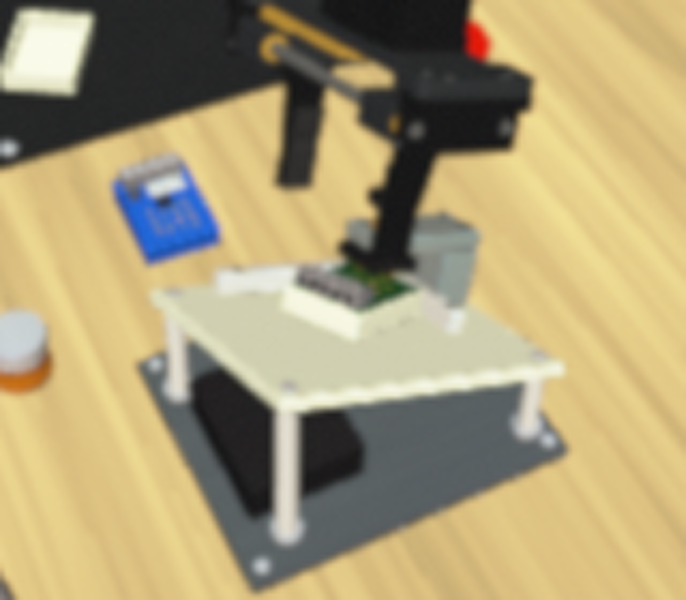

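```bash
python3 - <<'E'
from h import *
manip.line_to(npos(20,55,140),speed=.3)
s=snap("r1"); print(s["time"],tonest(s["eef_pos"]))
E
```

```text
13.5083 [ 18.89972599  54.81668633 139.28774589]
```

View pics/r1.png

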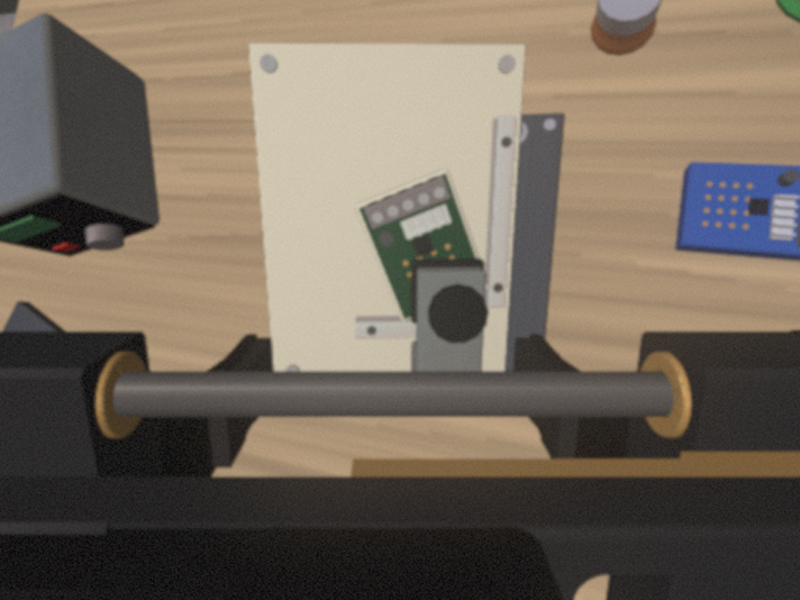

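The module turned about 20° and stopped: its lower left corner (408,318) rests on the short rail and its uphill end is swung to +y (corners 360,207 and 446,174). The fix is to push its +y side, near the terminal end, towards -y.

```bash
cat >> h.py <<'E'
def wnest(uv,zn,pos,quat):
    # uv in 800x600; returns nest mm on plane nest z=zn
    i=CI("wrist"); T=np.eye(4);T[:3,:3]=R.from_quat(quat).as_matrix();T[:3,3]=pos; M=T@i["tool_from_camera"]
    d=M[:3,:3]@np.linalg.inv(i["camera_matrix"])@np.array([uv[0]*.64,uv[1]*.64,1.]); c=tonest(M[:3,3]); d=nest()[0].inv().apply(d)
    return c+d*(zn-c[2])/d[2]
E
python3 - <<'E'
from h import *
v=np.load("pics/r1.npz"); save(v['im'],'r1z.png',(220,100,340,220),5)
for n,u,z in [('mTL',(360,207),16),('mTR',(446,174),16),('mBL',(408,318),16),('rail113in',(492,118),13),('railshort78in',(356,318),13),('plate150,130',(250,44),0),('plate150,-16',(524,44),0),('knob',(457,313),71)]: print(n,wnest(u,z,v['pos'],v['rot']).round(1))
E
```

```text
mTL [65.1 71.  16. ]
mTR [82.3 24.8 16. ]
mBL [ 1.8 44.8 16. ]
rail113in [110.6   1.   13. ]
railshort78in [ 1. 75. 13.]
plate150,130 [149.4 128.4   0. ]
plate150,-16 [148.7 -16.8   0. ]
knob [21.8 24.4 71. ]
```

View pics/r1z.png

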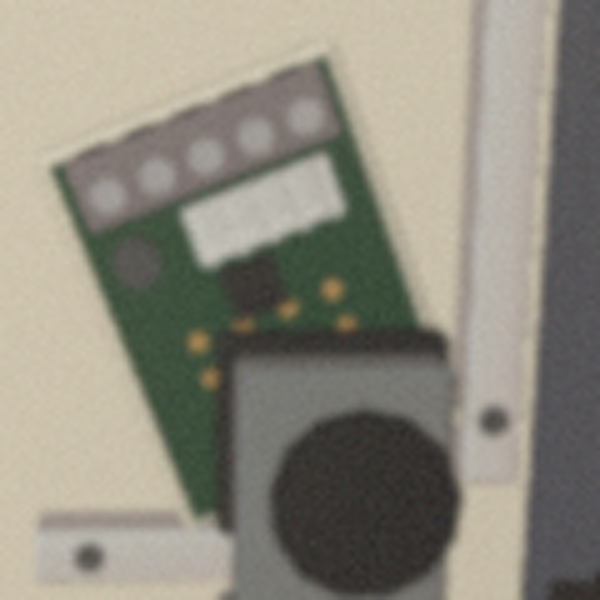

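```bash
python3 - <<'E'
from h import *
claw.gripper_close(f_grip=5)
manip.line_to(npos(63,102,70),speed=.25)
manip.line_to(npos(63,102,33),speed=.12,stop_force=6)
s=sensors.read_state(); print(s["time"],tonest(s["eef_pos"]),s["finger_gap"])
hit=manip.line_to(npos(63,66,33),speed=.06,stop_force=4)
s=sensors.read_state(); print(hit,s["time"],tonest(s["eef_pos"]),nest()[0].inv().apply(s["force"]))
snap("n0")
E
```

```text
16.0667 [ 62.83103202 101.61741594  33.43939562] 0.0020095773159446518
True 16.5 [63.71899852 79.4867279  33.52083239] [-0.06027843  0.65997741 -0.08982867]
```

View pics/n0.png

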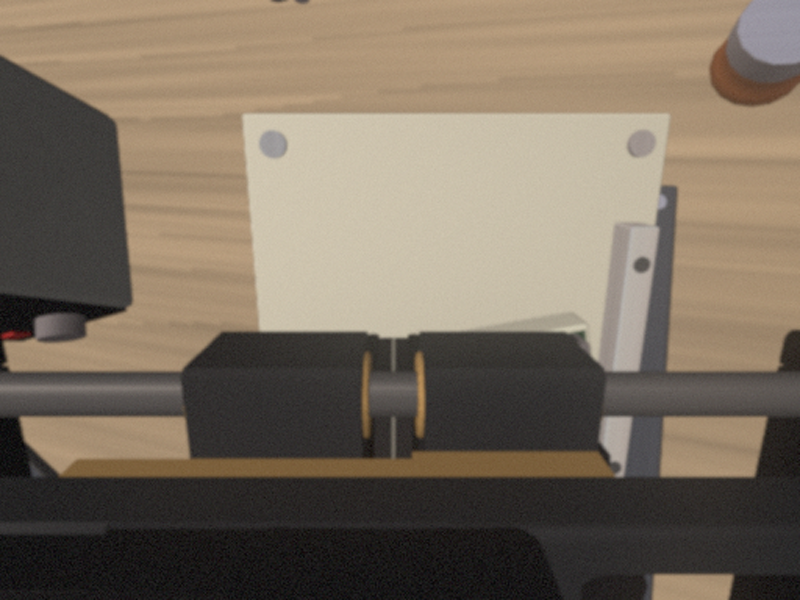

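The push is turning it (uphill end now at 475–585, 320, less tilted). I'll carry on more slowly.

```bash
python3 - <<'E'
from h import *
for k in range(4):
    hit=manip.line_to(npos(63,66.5,33),speed=.03,stop_force=5)
    s=sensors.read_state(); n=tonest(s["eef_pos"]); print(hit,s["time"],n,nest()[0].inv().apply(s["force"]))
    if not hit or n[1]<69.5: break
manip.line_to(npos(63,80,45),speed=.15)
manip.line_to(npos(20,55,140),speed=.3)
s=snap("r2"); print(s["time"])
v=np.load("pics/r2.npz"); save(v['im'],'r2z.png',(220,100,340,220),5)
E
```

```text
False 17.175 [62.96349308 66.39413323 32.96801911] [ 0.09921123 -0.73319618  0.45645355]
17.95
```

View pics/r2z.png

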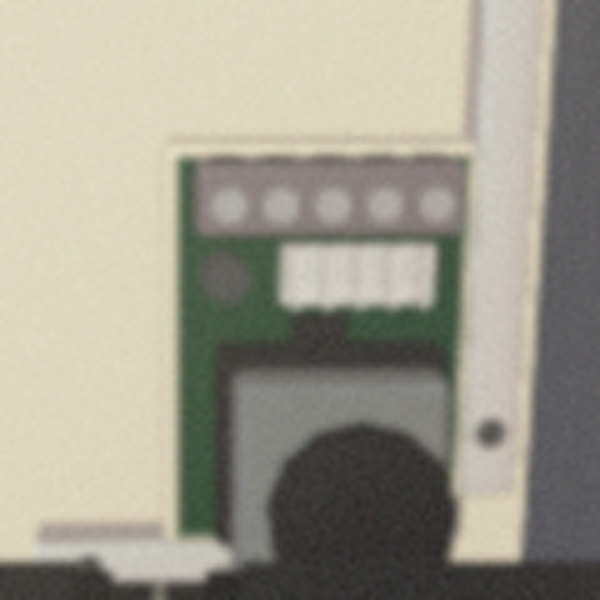

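It now looks square against the long rail (uphill edge at crop row 148, from 170 to 470). A shut finger partly hides the short-rail end, so I'll measure.

```bash
python3 - <<'E'
from h import *
manip.line_to(npos(10,70,160),speed=.3); manip.dwell(.2)
s=snap("r3"); print(s["time"],tonest(s["eef_pos"]))
v=np.load("pics/r3.npz"); save(v['im'],'r3z.png',(190,90,330,230),4.2)
v2=np.load("pics/r2.npz")
for n,u,z in [('mTL',(396.9,202.5),16),('mTR',(490.6,202.5),16),('rail113',0,0)][:2]: print(n,wnest(u,z,v2['pos'],v2['rot']).round(1))
# predicted outlines for home
im=cv2.resize(v['im'],(1600,1200),interpolation=cv2.INTER_CUBIC)
def poly(pts,col):
    u=wrist_proj(np.array([npos(*q) for q in pts]),v['pos'],v['rot'])*3.125; cv2.polylines(im,[u.astype(int)],True,col,1)
poly([(0,0,16),(72,0,16),(72,54,16),(0,54,16)],(255,0,0)); poly([(-10,8,13),(0,8,13),(0,78,13),(-10,78,13)],(0,0,255)); poly([(8,-10,13),(113,-10,13),(113,0,13),(8,0,13)],(0,0,255))
cv2.imwrite("pics/r3o.png",im[250:850,500:1200,::-1])
E
```

```text
18.45 [  9.51174616  69.71300495 158.93149356]
mTL [69.5 50.9 16. ]
mTR [69.2 -0.1 16. ]
```

View pics/r3z.png

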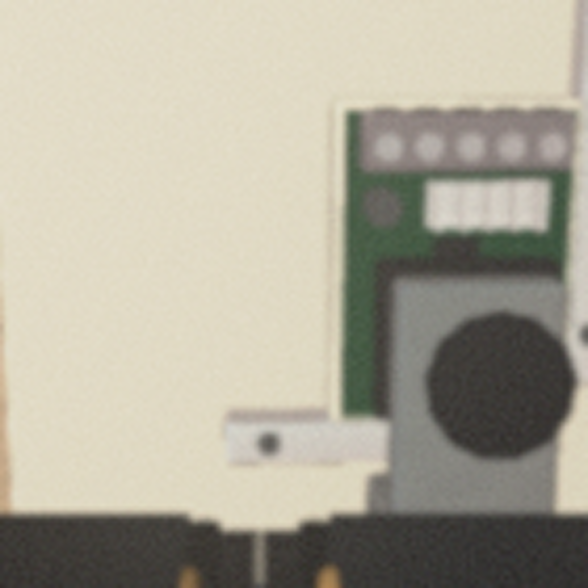

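View pics/r3o.png

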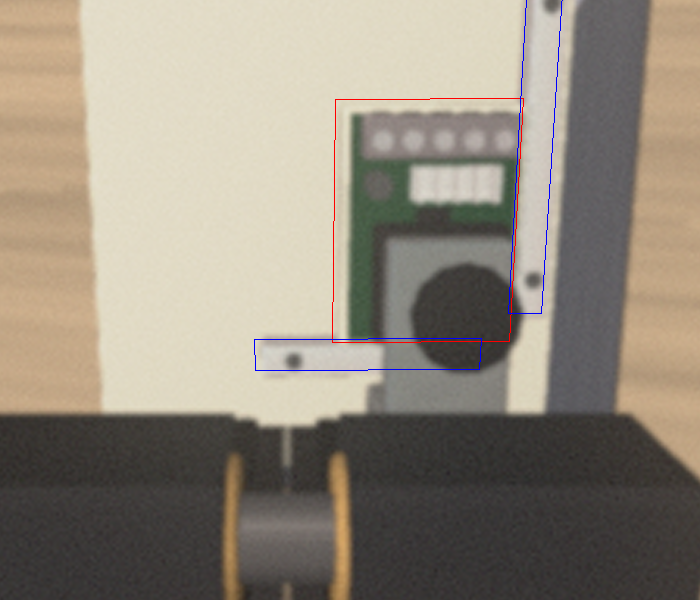

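Module, rails and plate are all shifted from my fit by the same ~7 px (about 2 mm), so relative to the rails the module looks home. As insurance I'll nudge lightly on the uphill end, then re-check.

```bash
python3 - <<'E'
from h import *
manip.line_to(npos(95,60,90),speed=.3)
manip.line_to(npos(95,27,36),speed=.2,stop_force=8)
hit=manip.line_to(npos(77,27,36),speed=.03,stop_force=3)
s=sensors.read_state(); print(hit,s["time"],tonest(s["eef_pos"]),nest()[0].inv().apply(s["force"]))
manip.line_to(npos(95,27,45),speed=.2)
manip.line_to(npos(60,80,120),speed=.3)
manip.line_to(npos(10,70,160),speed=.3); manip.dwell(.2)
s=snap("r4"); print(s["time"],tonest(s["eef_pos"]))
v=np.load("pics/r4.npz"); save(v['im'],'r4z.png',(190,90,330,230),4.2)
E
```

```text
True 19.975 [81.87130189 27.35726754 36.78227113] [1.8185838  0.26316112 2.37058967]
21.2667 [ 10.10756887  69.60658554 159.12907302]
```

View pics/r4z.png

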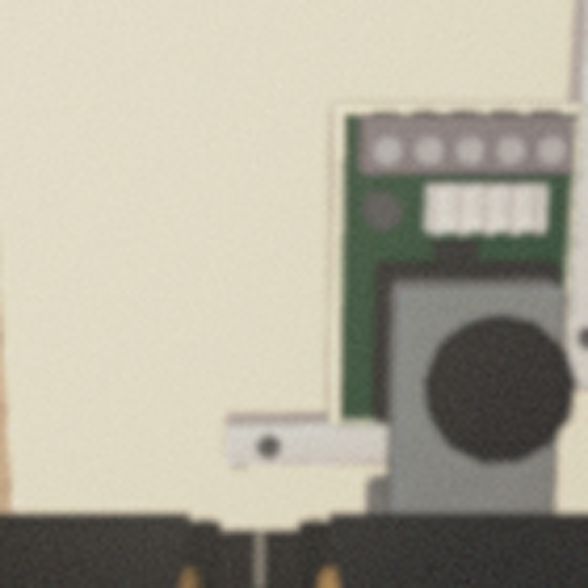

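The nudge met firm contact with the face at x ≈ 72.4, which is home, and nothing shifted relative to the rails. Now the knob: centre at about nest (21.5, 25) in my frame.

```bash
python3 - <<'E'
from h import *
f=lambda:nest()[0].inv().apply(sensors.read_state()["force"])
manip.line_to(npos(21.5,25,125),speed=.25)
manip.line_to(npos(21.5,25,101),speed=.1,stop_force=6); manip.dwell(.1)
print(tonest(sensors.read_state()["eef_pos"]),f())
hit=manip.line_to(npos(21.5,25,84),speed=.015,stop_force=2.5)
s=sensors.read_state(); print(hit,s["time"],tonest(s["eef_pos"]),f())
E
```

```text
[ 22.07415085  25.58194305 101.68293969] [-0.10240592  1.16617868  0.06583989]
True 22.925 [21.2040808  24.91221233 90.18187905] [1.00992777 0.13332601 1.04346076]
```

```bash
python3 - <<'E'
from h import *
def rd(t):
    s=sensors.read_state(); n=tonest(s["eef_pos"]); F=nest()[0].inv().apply(s["force"]); print(t,round(s["time"],2),n.round(2),F.round(2)); return n,F
for z in [89.5,88.5,87.5,86.5,85.5,84.8]:
    hit=manip.line_to(npos(21.5,25,z),speed=.012,stop_force=9); manip.dwell(.1)
    n,F=rd((z,hit))
    if F[2]>9: break
E
```

```text
(89.5, False) 23.27 [21.37 24.98 89.43] [ 0.26 -0.46  0.91]
(88.5, False) 23.62 [21.43 25.01 88.45] [-0.15  0.39  1.04]
(87.5, False) 23.98 [21.47 25.01 87.46] [-0.79  0.61  1.4 ]
(86.5, False) 24.32 [21.5  25.02 86.49] [-0.4   1.36  1.63]
(85.5, False) 24.68 [21.64 25.09 86.28] [-5.66 -0.78 16.67]
```

The force jumped to 16.7 N at z 86.3, which suggests the pins bear, though the travel I felt was only about 4 mm. I'll back off and compare with the earlier view.

```bash
python3 - <<'E'
from h import *
manip.line_to(npos(21.5,25,110),speed=.1)
manip.line_to(npos(10,70,160),speed=.3); manip.dwell(.25)
s=snap("k0"); print(s["time"],tonest(s["eef_pos"]))
v=np.load("pics/k0.npz"); save(v['im'],'k0z.png',(190,90,330,230),4.2)
a=np.load("pics/r4.npz"); print(a['pos']-v['pos'])
im=cams.read_camera("scene"); np.save("pics/sck.npy",im)
s0=np.load("pics/scene0.npy")[215:260,245:305]; s1=im[215:260,245:305]
save(np.hstack([s0,s1]),"sck.png")
E
```

```text
25.6917 [  8.92374605  69.21266593 158.7468109 ]
[0.00091613 0.00028013 0.00088599]
```

View pics/k0z.png

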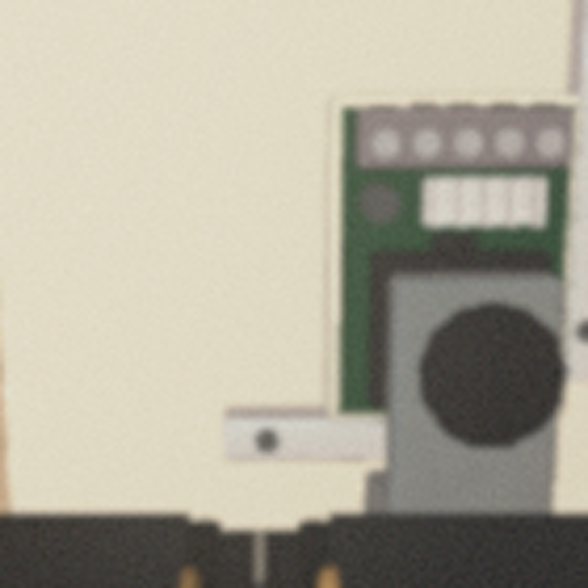

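View pics/sck.png

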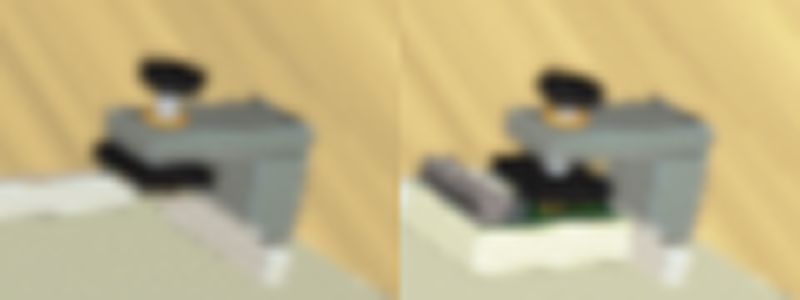

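The scene view shows the knob lower and a gap opened above the pin block, which is now on the board. I'll measure the travel by template matching.

```bash
python3 - <<'E'
from h import *
a=np.load("pics/scene0.npy");b=np.load("pics/sck.npy")
p=proj("scene",[npos(21,25,71)])[0]; d=proj("scene",[npos(21,25,65)])[0]-p; print(p,d)
# knob dark-pixel centroid
def blobs(im,box,up=8):
    x0,y0,x1,y1=box; g=cv2.cvtColor(im,cv2.COLOR_RGB2GRAY)[y0:y1,x0:x1].astype(float)
    w=np.clip(90-g,0,60); yy,xx=np.mgrid[y0:y1,x0:x1]; return (w*xx).sum()/w.sum(),(w*yy).sum()/w.sum(),w.sum()
for im in(a,b): print(blobs(im,(262,220,280,232)))
# template match subpixel
def tm(a,b,x,y,w,h,r=5,up=10):
    A=cv2.resize(a,None,fx=up,fy=up,interpolation=cv2.INTER_CUBIC) if 0 else a
    t=cv2.resize(a[y:y+h,x:x+w],None,fx=up,fy=up,interpolation=cv2.INTER_CUBIC); s=cv2.resize(b[y-r:y+h+r,x-r:x+w+r],None,fx=up,fy=up,interpolation=cv2.INTER_CUBIC)
    m=cv2.matchTemplate(s,t,cv2.TM_CCOEFF_NORMED); _,v,_,l=cv2.minMaxLoc(m); return l[0]/up-r,l[1]/up-r,v
print("knob",tm(a,b,264,221,15,9)); print("bar",tm(a,b,275,228,20,12))
# wrist: knob circle in r4 vs k0
for n in("r4","k0"):
    v=np.load(f"pics/{n}.npz"); x0,y0,x1,y1=285,158,330,205
    g=cv2.cvtColor(v['im'],cv2.COLOR_RGB2GRAY)[y0:y1,x0:x1]; m=(g<75).astype(np.uint8); k,l,st,c=cv2.connectedComponentsWithStats(m); i=1+np.argmax(st[1:,4])
    print(n,c[i]+[x0,y0],st[i], [ (z,wrist_proj(npos(21,25,z),v['pos'],v['rot'])[0].round(2)) for z in(71,65)])
E
```

```text
[270.52697209 223.93281172] [-0.43450824  2.18069719]
(np.float64(270.35921674544227), np.float64(226.08980418636057), np.float64(1481.0))
(np.float64(270.1224489795918), np.float64(228.11020408163265), np.float64(1470.0))
knob (-0.2999999999999998, 2.0, 0.9612926840782166)
bar (0.40000000000000036, 0.0, 0.9770722985267639)
r4 [308.45257143 182.26971429] [  7   8  34  34 875] [(71, array([307.9 , 182.62])), (65, array([306.53, 180.78]))]
k0 [306.75526932 179.03278689] [  6   5  33  33 854] [(71, array([307.53, 180.93])), (65, array([306.17, 179.1 ]))]
```

Estimated travel is 5.5 mm from the scene camera and 5.1–5.8 mm from the wrist camera. I'll press once more, gently, to confirm the pins are bearing and the rise is immediate.

```bash
python3 - <<'E'
from h import *
def rd(t):
    s=sensors.read_state(); n=tonest(s["eef_pos"]); F=nest()[0].inv().apply(s["force"]); print(t,round(s["time"],2),n.round(2),F.round(2))
manip.line_to(npos(21.5,25,115),speed=.25)
manip.line_to(npos(21.5,25,92),speed=.08,stop_force=6); manip.dwell(.1); rd("pre")
hit=manip.line_to(npos(21.5,25,85),speed=.01,stop_force=10); rd(hit); manip.dwell(.1); rd("hold")
manip.line_to(npos(21.5,25,110),speed=.1)
manip.line_to(npos(10,70,160),speed=.3); manip.dwell(.3)
snap("k1"); v=np.load("pics/k1.npz"); save(v['im'],'k1z.png',(190,90,330,230),4.2)
a=np.load("pics/scene0.npy");b=cams.read_camera("scene");up,r=10,5;x,y,w,h=264,221,15,9
t=cv2.resize(a[y:y+h,x:x+w],None,fx=up,fy=up,interpolation=cv2.INTER_CUBIC); s=cv2.resize(b[y-r:y+h+r,x-r:x+w+r],None,fx=up,fy=up,interpolation=cv2.INTER_CUBIC)
m=cv2.matchTemplate(s,t,cv2.TM_CCOEFF_NORMED); print(cv2.minMaxLoc(m))
save(b,"sck1.png",(180,180,340,320)); print(sensors.read_state()["force"])
E
```

```text
pre 26.73 [22.03 25.46 92.62] [ 0.33 -0.14  0.1 ]
True 27.32 [21.57 24.96 86.4 ] [-0.91  0.11  6.41]
hold 27.42 [21.55 24.95 86.38] [-1.15  0.24  7.47]
(-0.3820573091506958, 0.9614894986152649, (52, 0), (47, 70))
[-0.04313415  0.07885339  0.71734958]
```

View pics/k1z.png

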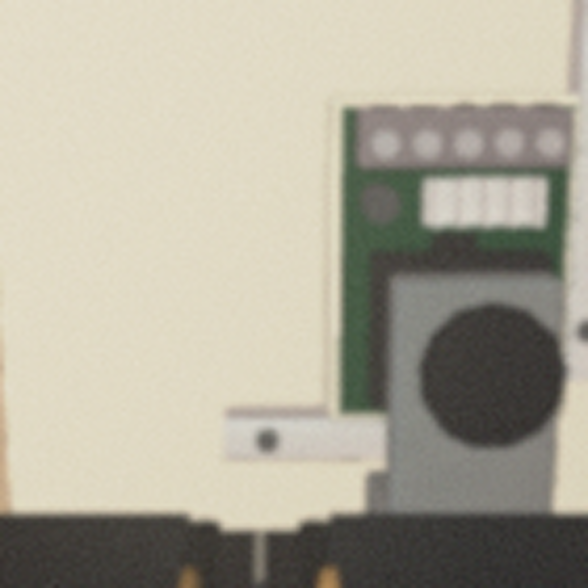

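View pics/sck1.png

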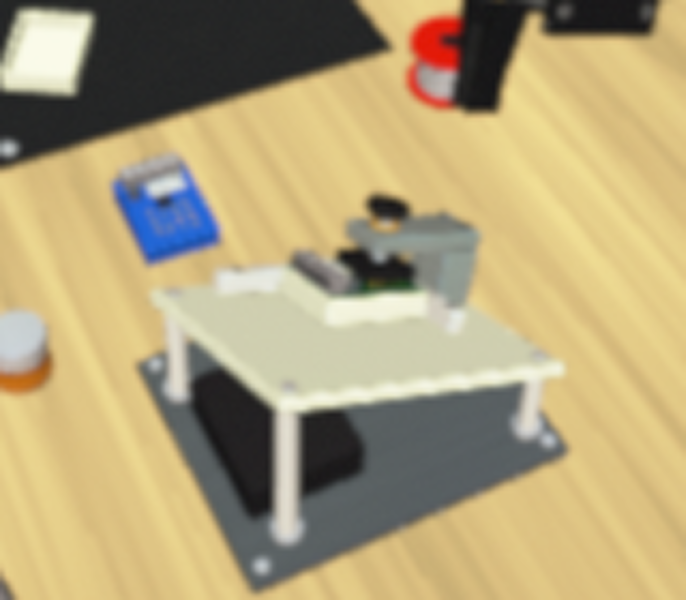

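The knob met resistance again at the same height (z 86.4), the same picture shows the block down on the board, and the module is square against both rails. The robot is clear, so I'm handing in.

```bash
python3 - <<'E'
from plant import workorder
print(workorder.finish_job())
E
```

```text
the job is handed in; nothing more can be done
None
```

I loaded the module into the programming station, pressed the pin head down onto it and handed the job in at about 28 s. No verdict is reported.

- **Placing:** I gripped the green module across its long sides and laid it flat on the open part of the plate, pressed with about 14 N. Its middle was about 86 mm (x) and 65 mm (y) from the corner, with the terminal block uphill.
- **Coming home:** After release it turned about 22° and stopped short. A fingertip push on its +y side squared it up, and a light nudge on the uphill end met firm contact where home should be.
- **Pressing the knob:** The force rose sharply to about 17 N, and a second gentle press met resistance at the same height.
- **Last checks:** The pictures show the module square against both rails and the pin block down on the board, with the robot clear. I didn't touch or see any change in the other items, but I didn't measure their positions.
- **What disagreed:**
  - **Plate height and rails:** The plate sat about 2.3 mm higher than my first fit. The rails showed about 2 mm away from it, so I judged home against the rails themselves.
  - **Knob travel:** The scene camera gave 5.5 mm and the wrist camera 5.1 to 5.8 mm. I expected 6 mm, and both are inside the 5 to 7.5 mm window. Travel by touch came to only about 4 mm, probably because first contact was sensed late.

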